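# Hang the probe on the drip rail over the blue cup

### The arm

A 6-joint arm with a two-finger parallel gripper is mounted at the origin on the work surface. World frame = base frame: x ahead of the robot, y to its left, z up, the work surface at z = 0. Lengths are in m, angles in rad, forces in N, time in s.
With the tool pointing down it reaches from about 0.375 to 0.9 m from the base axis. Payload 3.1 kg.
Tool frame: the origin (TCP) lies midway between the tips of the shut fingers; the grasp point (between the pads) lies manip.hold_point_z behind it (manip.hold_point_z is the distance from the TCP to the grasp point, in m); z points along the fingers, y is the direction in which the jaws open and shut (so a half turn about z gives the same grasp; the last joint's range is limited). The gripper opens to 85 mm and grips with 20 to 120 N. Pads are 22 mm wide; open, the fingers measure 114 mm over their backs; the gripper's body (76 mm by 85 mm) begins 54 mm behind the grasp point. The pads swing forward as they close: fully open they stand 13 mm farther back than shut.
Start: joints at [1.141, 0.527, 1.433, -0, 1.181, -0.178], TCP at [0.155, 0.605, 0.231] pointing down, gripper open.
Joint ranges: [-3.08, 3.08], [-0.75, 2.2], [0.22, 2.44], [-1.43, 4.57], [0, 2.65], [-2.85, 2.85]. Speed limits (rad/s): [2.79, 2.79, 3.14, 3.14, 3.14, 3.14].

### API

Orientations are given as a unit quaternion [x, y, z, w].
In Python, from station import manip, snapshot, workorder, models gives the robot as it stands.
- The arm moves only by the tool jog_arm, never from a script. Its argument "commands" is a list of rows, each a list of 5 numbers: the opening in per cent of the stroke, from 0 (shut) to 100 (fully open), then the shift along the world's x, y, z in cm, then the turn about the world's z in rad. A call has 1 to 8 rows; each row shifts and turns the pose as measured when the row begins; what a row does not reach is not made up. A row lasts 1/12 s, in which the tool goes at most 41.7 mm and 7.16 degrees, less where a joint would pass 70% of its speed; a pose out of reach is approached as far as the arm can. A call with a gripper value outside its range is refused whole. The fingers move at their own pace and stop on an object; "squeeze" is the grip in N (left out, the last holds). Time passes only in rows, so rows that do not move let the fingers close. It gives the time, the measured TCP pose, the force and the opening at its end, in the units of the state.
- manip.sense(): the state, without advancing time (a new reading comes with each control period).
- snapshot(name): name is "side" or "top" or "wrist"; returns a dict with "image" (400x640x3 uint8, red, green, blue), "intrinsics" (3x3 intrinsics, pixels), "D" ([k1, k2, p1, p2, k3] as OpenCV has them; the pictures are not rectified), "extrinsics" (4x4, takes a point from camera to world coordinates); the wrist camera has in their place "hand_eye" (4x4, takes a point from camera to tool coordinates, whose origin is the TCP and whose axes are the flange's). Camera axes: x right, y down, z forward; pixel columns grow to the right and rows downward; lengths in m; the calibration is good to about 2 mm. A picture is of the moment at which its call begins: read the wrist's pose just before it. There is no depth.
- workorder.sign_off(): hands the job in, once; it reports no verdict.
Trained networks look in a picture, given as the dict that the camera call returned (one of the last four; its "shot" number tells which), for a name from the list of things; names that differ only in an ending like _2 or _b are one class to them, and where a whole thing is asked for, a point or a joint stands for the part that bears it (a point fixed in the world has none). Each returns a list of dicts, best first, with "score" (0 to 1); they miss things now and then, are a little off and sometimes report something else, mostly with a low value. They report only what shows in the picture. A call takes as long as a camera call. They do not tell look-alikes from the thing itself.
- models.find_in(picture, name): "centre" ([x, y, z] in m, in world coordinates, good to about 4 mm: the middle of the surface that is visible of it).
- models.pinpoint(picture, name): "centre" ([x, y, z] in m, in world coordinates, good to about 4 mm: a listed point, or the origin of a listed thing).
The state is a dict: "t": time; "q": joint angles; "qd": joint speeds; "tau": joint torques, N m; "tcp_pos": TCP position; "tool_rot": TCP orientation; "force": force on the tool from outside, world axes, zero at the start; "ft_torque": the same for the moment, N m; "finger_gap": opening from 0.0 (shut) to 1.0 (fully open).
Only numpy, scipy, OpenCV 4.12 (cv2) and the standard library are available. Lean on these libraries where they do the work, as an engineer would, in place of code of your own. Each camera call takes 0.05 s, during which the arm holds its last target. There are 200 camera calls.

### The job

Hang the probe with the orange grip on the drip rail so that it drips into the blue cup: slide the blue end gate of the rail fully open, bring the hanger from its storage post to the open end of the rail, feed its carriage in there and slide it along until the probe hangs right over the middle of the blue cup. Let go of it, then slide the gate fully shut again. Leave the cups, the probe already hanging in the rail and the other bench things where they are.

Things in the scene. Friction and masses are not known exactly. Their poses are not given: they have to be found in the camera images.
- rail: Aluminium drip rail, fixed. Origin: centre of the underside of its white base plate, on the bench; z up, y along the rail, x across (at yaw 0 the robot is on the -x side). Base plate x -60 to 90, y -170 to 170, 8 mm thick; the cups stand on it. The rail itself is a box profile centred on x = 0, 42 mm wide, y -170 to 170, z 169 to 199 mm. A black cap closes its +y end; its -y end is open.
- rail_mid (a point): Middle of the rail at the height of its running ledges (rail x 0, y 0, z 175 mm). Inside, the profile is 34 mm wide, from the ledges at z 175 up to z 193 mm. A slot 14 mm wide runs the full length in the middle of its bottom and of its top (each 6 mm thick): a hanger's neck passes through both slots, its probe hangs below, its grip stands above, its carriage runs on the ledges
- rail_mouth (a point): Middle of the open end of the rail, at the height of the ledges: rail x 0, y -170, z 175 mm; the gate slides before it. The gate's dark guide reaches from rail x -95 to -17, y -186 to -158, z 160 to 178 mm. Two posts carry the rail at rail x 60, y -125 and 125, joined to it by black blocks no higher than 191 mm
- gate (a joint): Blue sliding gate at the open end of the rail, in m: 0 = shut (plate centred before the mouth), 0.058 = fully open, slid along the rail's -x direction (clear of a hanger from 0.045). It starts shut or up to 12 mm open, and stays where it is left (friction about 1.5 N). Plate 40 mm wide, 6 mm thick, rail z 169 to 199 mm, at rail y -177 mm
- gate_tab (a point): Centre of the upright blue tab of the gate, to push or pinch: 16 x 16 mm, rail z 199 to 245 mm (this point at z 228 mm, at the rail's x = minus the gate's joint value, y = -177 mm).
- hanger: Probe hanger with the orange grip, about 150 g. Origin: centre of the underside of its carriage; z up. Carriage (dark, white wheels): 27 mm (x, over the wheels) x 30 mm (y, along the rail) x 10 mm, z 0 to 10. Either way round fits the rail. Above and below the carriage a neck of 8 mm diameter, z 10 to 32 and 0 to -22. At the start it stands upright in the storage post, its carriage on the rim
- hanger_grip (a point): Middle of the orange grip, 53 mm above the hanger's origin. The grip is 20 x 20 mm, 32 to 74 mm above the origin
- hanger_tip (a point): Lower tip of the steel probe, 85 mm below the hanger's origin. The probe is 14 mm in diameter, from 22 to 85 mm below the origin
- storage_post: White square post, 40 x 40 mm and 95 mm high, with an 18 x 18 mm well in which the probe hangs; grey foot 90 x 90 x 8 mm; fixed. Origin: centre of the underside. Lift the hanger straight up at least 90 mm to clear it.
- blue_cup: Blue cup, loose, 66 mm wide at the rim and 50 mm high, standing on the rail's base plate under the rail (rim at 58 mm above the bench, 32 mm below the tip of a hung probe). Origin: centre of its underside. Either the nearer or the farther of the two cups from the open end.
- white_cup: White cup of the same size, standing likewise under the rail; leave it.
- hung_neighbour: Another probe hanger of the same shape with a grey grip, already hanging in the rail near its closed end; leave it. Origin as the hanger's.
- amber_bottle: Amber bottle, 60 mm wide, about 130 mm high, loose bystander. Origin: centre of its underside.
- media_bottle: Clear bottle with a blue cap, 70 mm wide, about 150 mm high, loose bystander. Origin: centre of its underside.
- reagent_jar: Clear jar with an orange cap, 56 mm wide, about 70 mm high, loose bystander. Origin: centre of its underside.
- spatula: Spatula with a wooden handle and a steel blade, 180 mm long, lying on the bench, loose bystander. Origin: its underside near the middle.
Not all that is in view belongs to the job. Leave any purple or yellow look-alike of the hanger alone.

How it is judged:
On the way, in this order (a step that is already met when the one before it is completed fails the run):
1. the gate is slid open (at least 45 mm) (value of joint gate above 0.045 m), for 0.1 s.
2. the hanger is lifted clear of the storage post (height (world z) of hanger_tip above 0.097 m), for 0.05 s.
3. the carriage is inside the rail, entered from the open end (x of hanger in the frame of rail between -0.006 and 0.006 m and z of hanger in the frame of rail between 0.172 and 0.186 m and y of hanger in the frame of rail above -0.155 m), for 0.1 s.
4. the probe hangs in the rail over the middle of the blue cup (within 12 mm), released (x of hanger in the frame of rail between -0.006 and 0.006 m and z of hanger in the frame of rail between 0.172 and 0.179 m and angle between hanger's own z axis and vertical below 0.08 rad and horizontal distance between hanger_tip and blue_cup below 0.012 m and contact force between the fingers and hanger below 0.1 N), for 0.2 s.
5. the gate is shut again (within 5 mm) (value of joint gate below 0.005 m), for 0.2 s.
At the end, for the whole second after the job is handed in: The orange hanger hangs released, upright and at rest in the rail, its carriage on the running ledges (within 4 mm of their height), its probe tip within 12 mm (horizontally) of the middle of the blue cup, and the gate is shut to within 5 mm (all of step 4 and value of joint gate below 0.005 m and linear speed of hanger below 0.03 m/s and angular speed of hanger below 0.3 rad/s); the robot touches nothing.
It fails at once if a cup under the rail was shifted by more than 12 mm (distance of any of blue_cup, white_cup from where it was at the start of the episode above 0.012 m).
It fails at once if the probe already hanging was pushed by more than 15 mm (distance of hung_neighbour from where it was at the start of the episode above 0.015 m).
It fails at once if another bench thing was shifted by more than 25 mm (distance of any of amber_bottle, media_bottle, reagent_jar, spatula from where it was at the start of the episode above 0.025 m).
It also fails if it takes over 61 s, if anything falls off the work surface, if the arm or the gripper's body presses on something with over 40 N, if the wrist force passes 120 N, or if a joint passes its speed limit or range.

## Working session

There is one attempt and no reset: what is moved stays moved. The work goes in short steps, Python scripts to look and compute and a tool call to move; the robot and the scene stay as the last step left them, time stands still between calls to the robot, and variables do not carry over. Pictures are saved under pics/ and viewed, about 8 in all and at most 12, crops included, and the job is handed in when it is done.

Besides the shell and the picture viewer there is one more tool, called after "Request:" as name([rows], argument=value, ...), one row to a line, values as JSON. jog_arm: Moves the arm, as the interface text tells. Its arguments: {"type":"object","properties":{"commands":{"type":"array","items":{"type":"array","items":{"type":"number"}}},"squeeze":{"type":"number"}},"required":["commands"]}

```bash
mkdir -p pics
cat > h.py <<'E'
from station import manip, snapshot, workorder, models
import numpy as np, cv2
def save(p,n): cv2.imwrite(f'pics/{n}.png',cv2.cvtColor(p['image'],cv2.COLOR_RGB2BGR))
def proj(p,P):
    T=np.linalg.inv(p['extrinsics']);r,_=cv2.Rodrigues(T[:3,:3])
    return cv2.projectPoints(np.atleast_2d(np.array(P,float)),r,T[:3,3],p['intrinsics'],p['D'])[0][:,0]
E
python3 - <<'E'
from h import *
print(manip.hold_point_z, manip.sense()['t'])
ims=[]
for c in ['side','top']:
    p=snapshot(c); save(p,c+'0'); ims.append(p['image']); print(c,p['extrinsics'][:3,3])
    for n in ['rail','rail_mid','rail_mouth','gate_tab','hanger','hanger_grip','hanger_tip','storage_post','blue_cup','white_cup','hung_neighbour','amber_bottle','media_bottle','reagent_jar','spatula']:
        print(n,[(np.round(d['centre'],3).tolist(),round(d['score'],2)) for d in models.pinpoint(p,n)[:3]])
i=np.vstack(ims)[:,:,::-1]; cv2.imwrite('pics/both0.png',i)
print(i.shape, manip.sense()['t'])
E
```

```text
0.0187 0.0
side [ 0.12046886 -0.96806251  0.77965241]
rail [([0.554, 0.129, -0.003], 0.91)]
rail_mid [([0.558, 0.125, 0.172], 0.59)]
rail_mouth [([0.535, -0.044, 0.176], 0.66), ([0.63, -0.322, -0.002], 0.44)]
gate_tab [([0.527, -0.047, 0.229], 0.82)]
hanger [([0.346, -0.27, 0.084], 0.96), ([0.462, -0.29, 0.093], 0.78), ([0.447, -0.407, 0.084], 0.57)]
hanger_grip [([0.35, -0.275, 0.141], 0.88), ([0.433, -0.177, 0.141], 0.87), ([0.446, -0.407, 0.135], 0.75)]
hanger_tip [([0.434, -0.174, -0.001], 0.81), ([0.451, -0.409, -0.001], 0.64), ([0.4, 0.237, 0.001], 0.22)]
storage_post [([0.456, -0.288, 0.001], 0.67), ([0.461, -0.29, 0.149], 0.37)]
blue_cup [([0.545, 0.06, 0.007], 0.91)]
white_cup [([0.564, 0.155, 0.004], 0.42)]
hung_neighbour [([0.57, 0.254, 0.172], 0.41)]
amber_bottle [([0.628, -0.323, 0.0], 0.67), ([0.459, -0.296, 0.147], 0.6), ([0.459, -0.292, -0.001], 0.57)]
media_bottle [([0.5, 0.396, 0.0], 0.95)]
reagent_jar [([0.399, 0.237, -0.001], 0.78)]
spatula [([0.413, -0.054, 0.002], 0.87)]
top [ 3.74544421e-01 -4.04721035e-04  1.34649078e+00]
rail [([0.555, 0.131, -0.004], 0.74)]

[... 227 characters left out ...]
([0.431, -0.173, 0.083], 0.67)]
hanger_grip [([0.435, -0.174, 0.139], 0.67), ([0.45, -0.413, 0.136], 0.65), ([0.458, -0.289, 0.148], 0.53)]
hanger_tip [([0.352, -0.27, -0.001], 0.69), ([0.53, -0.049, 0.228], 0.45), ([0.451, -0.413, 0.001], 0.43)]
storage_post [([0.463, -0.292, -0.003], 0.75)]
blue_cup [([0.55, 0.06, 0.006], 0.52), ([0.458, -0.287, 0.149], 0.44)]
white_cup [([0.56, 0.153, 0.007], 0.57), ([0.63, -0.324, 0.0], 0.2)]
hung_neighbour [([0.571, 0.25, 0.177], 0.48)]
amber_bottle [([0.629, -0.322, 0.003], 0.84), ([0.46, -0.289, 0.148], 0.54)]
media_bottle [([0.504, 0.394, -0.0], 0.65)]
reagent_jar [([0.399, 0.236, -0.0], 0.57)]
spatula [([0.414, -0.06, -0.0], 0.89)]
(800, 640, 3) 1.6
```

View pics/side0.png

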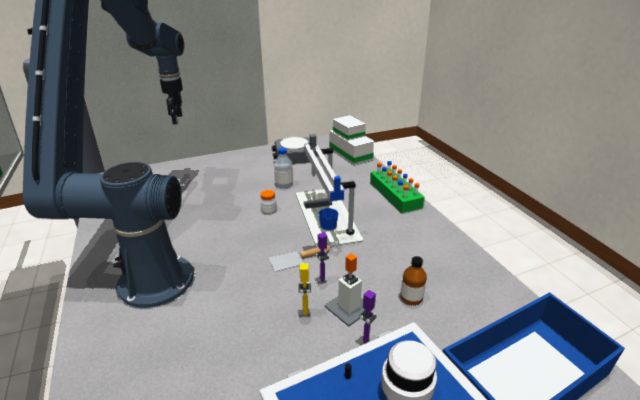

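View pics/top0.png

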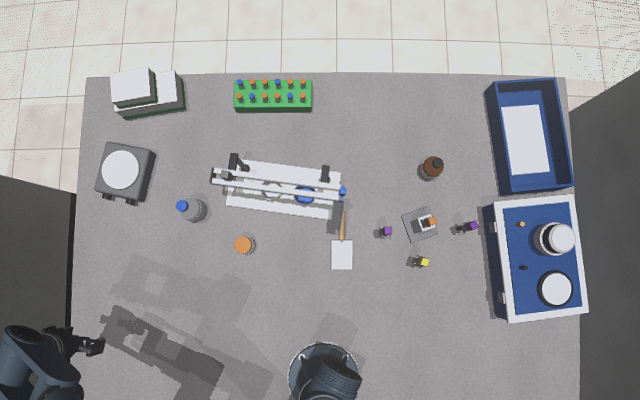

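The side view shows the rail at (325,180), with the blue gate tab at (337,185). The orange hanger in its post is at (350,265), with purple look-alikes at (322,245) and (369,305) and a yellow one at (304,280). The top view agrees: tab (343,191), orange grip (432,221), blue cup under the mouth half at (305,195). I'm moving above the gate for a close look.

Request:
jog_arm([
  [100,1.5,-2.6,2.5,0],
  [100,1.5,-2.6,2.5,0],
  [100,1.5,-2.6,2.5,0],
  [100,1.5,-2.6,2.5,0],
  [100,1.9,-3.5,1,0],
  [100,1.9,-3.5,1,0],
  [100,1.9,-3.5,1,0],
  [100,1.9,-3.5,1,0],
])

```text
t: 2.27
tcp_pos: [0.2893, 0.3583, 0.3714]
tool_rot: [0.118, 0.993, -0.002, -0.0]
force: [1.4, -0.9, -0.0]
finger_gap: 1.002
```

Request:
jog_arm([
  [100,1.9,-3.5,0,0],
  [100,1.9,-3.5,0,0],
  [100,1.9,-3.5,0,0],
  [100,1.9,-3.5,0,0],
  [100,1.9,-3.5,0,0],
  [100,1.9,-3.5,0,0],
  [100,1.9,-3.5,0,0],
  [100,0,0,0,0],
])

```text
t: 2.93
tcp_pos: [0.4302, 0.0957, 0.3778]
tool_rot: [0.121, 0.993, 0.0, 0.008]
force: [-0.2, 0.5, -0.6]
finger_gap: 0.996
```

```bash
cat >> h.py <<'E'
from scipy.spatial.transform import Rotation as R
def pose():
    s=manip.sense(); T=np.eye(4);T[:3,:3]=R.from_quat(s['tool_rot']).as_matrix();T[:3,3]=s['tcp_pos'];return T
def wrist():
    T=pose(); p=snapshot('wrist'); p['E']=T@np.array(p['hand_eye']); return p
def wproj(p,P):
    q=dict(p);q['extrinsics']=p['E'];return proj(q,P)
def pix2z(p,uv,z):
    E=p.get('E',p.get('extrinsics')); n=cv2.undistortPoints(np.array([[uv]],float),p['intrinsics'],p['D'])[0,0]
    d=E[:3,:3]@np.array([n[0],n[1],1]);o=E[:3,3];return o+d*(z-o[2])/d[2]
E
python3 - <<'E'
from h import *
print(np.round(pose(),3)); p=wrist();save(p,'w1');print(np.round(p['E'],3),manip.sense()['t'],p['intrinsics'])
for n in ['rail_mid','rail_mouth','gate_tab','blue_cup','white_cup','hung_neighbour','hanger','hanger_grip']:
    print(n,[(np.round(d['centre'],3).tolist(),round(d['score'],2)) for d in models.pinpoint(p,n)[:3]])
E
```

```text
[[-0.971  0.24   0.017  0.43 ]
 [ 0.24   0.971 -0.001  0.096]
 [-0.017  0.003 -1.     0.378]
 [ 0.     0.     0.     1.   ]]
[[ 0.24   0.927  0.287  0.358]
 [ 0.971 -0.23  -0.069  0.112]
 [ 0.002  0.296 -0.955  0.519]
 [ 0.     0.     0.     1.   ]] 2.9833 [[323.14483155   0.         317.56350136]
 [  0.         323.14483155 196.29970672]
 [  0.           0.           1.        ]]
rail_mid [([0.556, 0.128, 0.172], 0.74), ([0.537, -0.049, 0.227], 0.35)]
rail_mouth [([0.536, -0.042, 0.176], 0.79)]
gate_tab [([0.531, -0.05, 0.229], 0.55)]
blue_cup [([0.547, 0.059, 0.007], 0.71)]
white_cup [([0.564, 0.159, 0.009], 0.58), ([0.572, 0.252, 0.175], 0.33)]
hung_neighbour [([0.574, 0.254, 0.174], 0.84), ([0.458, -0.292, 0.091], 0.61)]
hanger [([0.393, -0.358, 0.013], 0.72), ([0.46, -0.294, 0.094], 0.68), ([0.361, -0.225, 0.014], 0.64)]
hanger_grip [([0.434, -0.392, 0.018], 0.87), ([0.562, -0.317, 0.017], 0.75), ([0.327, -0.262, 0.022], 0.73)]
```

View pics/w1.png

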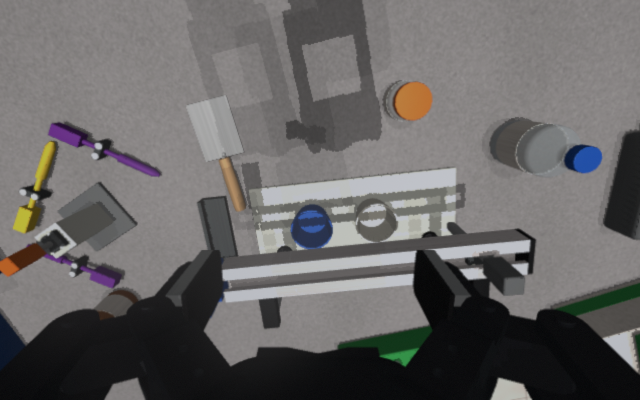

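The wrist view shows the rail from (222,270) to (530,245), the blue cup at (312,225), and the hanger post at left (60,235). All the estimates agree. Next is a second vantage nearer the gate and hanger.

Request:
jog_arm([
  [100,0.5,-3.5,-0.5,0.06],
  [100,0.5,-3.5,-0.5,0.06],
  [100,0,-3.5,0,0],
  [100,0,-3.5,0,0],
  [100,0,-3.5,0,0],
  [100,0,-3.5,0,0],
  [100,0,0,0,0],
])

```text
t: 3.97
tcp_pos: [0.4353, -0.1064, 0.3684]
tool_rot: [0.04, 0.999, 0.003, 0.009]
force: [-0.2, 0.4, 0.4]
finger_gap: 1.003
```

Run:
```python
from h import *
T=pose();print(np.round(T[:3],3)); p=wrist();save(p,'w2')
for n in ['rail_mid','rail_mouth','gate_tab','blue_cup','hung_neighbour','hanger','hanger_grip','hanger_tip','storage_post']:
    print(n,[(np.round(d['centre'],3).tolist(),round(d['score'],2)) for d in models.pinpoint(p,n)[:3]])
np.savez('w2.npz',**p)
```

```text
[[-0.997  0.081  0.018  0.435]
 [ 0.081  0.997  0.005 -0.106]
 [-0.017  0.006 -1.     0.368]]
rail_mid [([0.559, 0.13, 0.169], 0.89), ([0.467, -0.292, 0.146], 0.17)]
rail_mouth [([0.535, -0.041, 0.174], 0.69)]
gate_tab [([0.535, -0.048, 0.228], 0.55), ([0.555, 0.129, 0.172], 0.16)]
blue_cup [([0.546, 0.06, 0.006], 0.59)]
hung_neighbour []
hanger [([0.361, -0.228, 0.014], 0.89), ([0.461, -0.293, 0.094], 0.8), ([0.462, -0.291, -0.002], 0.74)]
hanger_grip [([0.432, -0.391, 0.019], 0.76), ([0.326, -0.265, 0.022], 0.65), ([0.56, -0.315, 0.016], 0.64)]
hanger_tip [([0.48, -0.427, 0.006], 0.88), ([0.329, -0.303, 0.009], 0.73), ([0.416, -0.164, 0.004], 0.68)]
storage_post [([0.459, -0.293, -0.0], 0.92)]
```

View pics/w2.png

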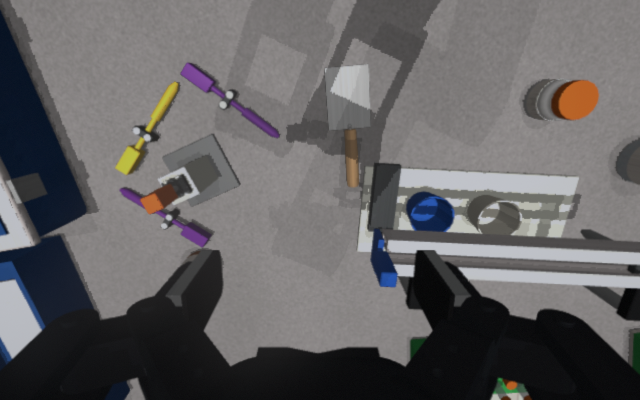

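Run:
```python
from h import *
p=dict(np.load('w2.npz'))
def ang(a,b,z):
    A,B=pix2z(p,a,z),pix2z(p,b,z); d=B-A; return np.round(A,3),np.round(B,3),round(np.arctan2(-d[0],d[1]),3)
print('base',ang((375,167),(578,178),.008)); print('railtop',ang((388,230),(640,244),.199)); print('railtop far',ang((392,277),(630,289),.199))
print('foot',ang((164,160),(213,134),.008),ang((238,183),(213,134),.008))
im=p['image'][130:260,110:250,::-1]; a=cv2.resize(im,None,fx=4,fy=4,interpolation=cv2.INTER_CUBIC)
cv2.imwrite('pics/c2.png',a)
```

```text
base (array([ 0.476, -0.018,  0.008]), array([0.52 , 0.301, 0.008]), np.float64(-0.139))
railtop (array([ 0.5  , -0.038,  0.199]), array([0.537, 0.22 , 0.199]), np.float64(-0.14))
railtop far (array([ 0.556, -0.035,  0.199]), array([0.59 , 0.221, 0.199]), np.float64(-0.133))
foot (array([ 0.438, -0.346,  0.008]), array([ 0.404, -0.263,  0.008]), np.float64(0.386)) (array([ 0.484, -0.237,  0.008]), array([ 0.404, -0.263,  0.008]), np.float64(1.885))
```

View pics/c2.png

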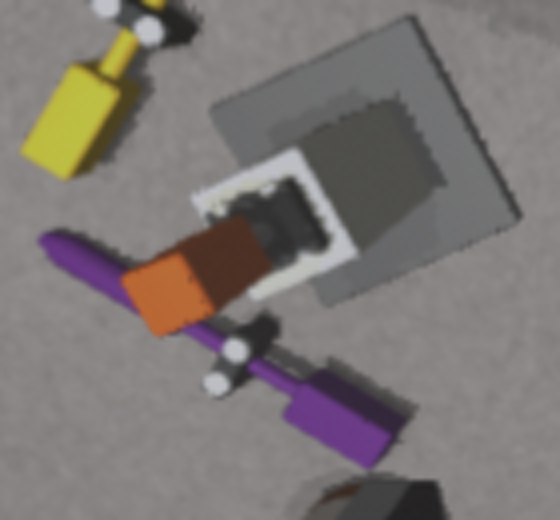

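Crop: the orange grip top is at (170,295), with the carriage behind it on the white rim. The hanger is square to the post, yaw about 0.35 and the wheel row parallel to the post edge. The purple and yellow look-alikes lie flat. Rail yaw is about -0.135. Going to pinch the tab.

Request:
jog_arm([
  [60,3.2,1.9,-1,-0.054],
  [60,3.2,1.9,-1,0],
  [60,3.2,1.9,-1,0],
  [60,0,0,0,0],
])

```text
t: 4.8
tcp_pos: [0.5338, -0.0412, 0.3388]
tool_rot: [0.067, 0.998, 0.003, 0.011]
force: [-0.4, -0.3, 0.6]
finger_gap: 0.597
```

Run:
```python
from h import *
T=pose();print(np.round(T[:3],4)); p=wrist();save(p,'w3')
for n in ['rail_mouth','gate_tab']:
    print(n,[(np.round(d['centre'],4).tolist(),round(d['score'],2)) for d in models.pinpoint(p,n)[:3]])
```

```text
[[-0.9907  0.1341  0.0217  0.5338]
 [ 0.1342  0.9909  0.0045 -0.0412]
 [-0.0209  0.0074 -0.9998  0.3388]]
rail_mouth [([0.4613, -0.2943, 0.001], 0.72), ([0.5366, -0.0394, 0.173], 0.57), ([0.5673, 0.1601, 0.0068], 0.34)]
gate_tab [([0.5307, -0.048, 0.2267], 0.67), ([0.577, 0.2528, 0.1724], 0.47)]
```

Request:
jog_arm([
  [60,-0.1,-0.7,-3.5,0],
  [60,0,0,-3.5,0],
  [60,0,0,-3,0],
  [60,0,0,-2.5,0],
  [60,0,0,0,0],
])

```text
t: 5.37
tcp_pos: [0.5263, -0.0543, 0.2191]
tool_rot: [0.069, 0.997, -0.001, 0.016]
force: [-2.0, 0.8, 0.3]
finger_gap: 0.599
```

Request:
jog_arm([
  [0,0,0,0,0],
  [0,0,0,0,0],
  [0,0,0,0,0],
  [0,0,0,0,0],
  [0,0,0,0,0],
], squeeze=25)

```text
t: 5.78
tcp_pos: [0.5226, -0.0457, 0.2211]
tool_rot: [0.073, 0.997, 0.009, 0.014]
force: [0.6, -2.1, -13.7]
finger_gap: 0.184
```

The gap reads 0.184, about 16 mm, so the tab is pinched. Dragging along rail -x.

Request:
jog_arm([
  [0,-1,0.14,0,0],
  [0,-1.5,0.2,0,0],
  [0,-1.5,0.2,0,0],
  [0,-1.5,0.2,0,0],
  [0,-0.5,0.07,0,0],
  [0,0,0,0,0],
])

```text
t: 6.28
tcp_pos: [0.467, -0.0383, 0.2222]
tool_rot: [0.075, 0.997, 0.009, 0.026]
force: [3.1, 1.7, -20.4]
finger_gap: 0.179
```

Request:
jog_arm([
  [0,-0.4,0.05,-0.1,0],
  [0,-0.4,0.05,-0.1,0],
  [0,0,0,0,0],
])

```text
t: 6.53
tcp_pos: [0.4671, -0.0383, 0.2222]
tool_rot: [0.078, 0.996, 0.01, 0.039]
force: [2.2, 1.1, -18.9]
finger_gap: 0.176
```

Run:
```python
from h import *
T=pose();print(np.round(T[:3],4))
for c in ['side','top','wrist']:
    p=wrist() if c=='wrist' else snapshot(c)
    print(c,[(np.round(d['centre'],4).tolist(),round(d['score'],2)) for d in models.pinpoint(p,'gate_tab')[:3]])
s=manip.sense();print(s['force'],s['ft_torque'])
```

```text
[[-0.9849  0.154   0.0789  0.4671]
 [ 0.1555  0.9878  0.013  -0.0383]
 [-0.0759  0.0251 -0.9968  0.2222]]
side [([0.4731, -0.04, 0.2278], 0.73)]
top []
wrist [([0.4759, -0.0387, 0.2273], 0.9)]
[  6.0429381    1.25951844 -17.55985148] [-0.12993556 -0.38425228  0.07173611]
```

Request:
jog_arm([
  [50,0,0,0,0],
  [50,0,0,0,0],
  [50,0,0,0,0],
  [50,0,0,2,0],
  [50,0,0,4,0],
  [50,0,0,4,0],
  [50,0,0,2,0],
  [50,0,0,0,0],
])

```text
t: 7.5
tcp_pos: [0.4666, -0.0406, 0.3571]
tool_rot: [0.08, 0.996, 0.007, 0.046]
force: [-0.3, -0.3, 0.3]
finger_gap: 0.501
```

Run:
```python
from h import *
print(np.round(pose()[:3],4))
p=wrist()
for n in ['rail_mouth','gate_tab','hanger','hanger_grip']:
    print(n,[(np.round(d['centre'],4).tolist(),round(d['score'],2)) for d in models.pinpoint(p,n)[:3]])
```

```text
[[-0.9831  0.158   0.0923  0.4666]
 [ 0.1593  0.9872  0.0075 -0.0406]
 [-0.09    0.0221 -0.9957  0.3571]]
rail_mouth [([0.535, -0.0424, 0.1747], 0.63)]
gate_tab [([0.4746, -0.0414, 0.2263], 0.78)]
hanger [([0.361, -0.2262, 0.0147], 0.69), ([0.5301, -0.3547, 0.0115], 0.66), ([0.4577, -0.2934, 0.0921], 0.61)]
hanger_grip [([0.5606, -0.3166, 0.0178], 0.89), ([0.3254, -0.2668, 0.0218], 0.87), ([0.4646, -0.2925, 0.145], 0.81)]
```

The gate is at its open stop: the tab moved from x≈0.532 to x≈0.475, about 57 mm. Going over the hanger.

Request:
jog_arm([
  [60,0,-3.6,-1,0.09],
  [60,0,-3.6,-1,0.09],
  [60,0,-3.6,-1,0.09],
  [60,0,-3.6,-1,0.09],
  [60,0,-3.6,0,0.09],
  [60,0,-3.6,0,0.06],
  [60,0,-3,0,0],
  [60,0,0,0,0],
])

```text
t: 8.42
tcp_pos: [0.4551, -0.2884, 0.2931]
tool_rot: [-0.19, 0.981, 0.031, 0.025]
force: [0.8, 0.1, 0.6]
finger_gap: 0.604
```

Run:
```python
from h import *
T=pose();print(np.round(T[:3],4),np.arctan2(T[1,1],T[0,1])); p=wrist();save(p,'w4')
for n in ['hanger','hanger_grip','storage_post']:
    print(n,[(np.round(d['centre'],4).tolist(),round(d['score'],2)) for d in models.pinpoint(p,n)[:4]])
print([(np.round(d['centre'],4).tolist(),round(d['score'],2)) for d in models.find_in(p,'hanger_grip')[:4]])
np.savez('w4.npz',**p)
for z in (.169,.095): print(wproj(p,[.46,-.292,z]))
```

```text
[[-0.9263 -0.375   0.0366  0.4551]
 [-0.372   0.9256  0.0693 -0.2884]
 [-0.0598  0.0506 -0.9969  0.2931]] 1.955721569750235
hanger [([0.4592, -0.2934, 0.0915], 0.78), ([0.5311, -0.3572, 0.011], 0.77), ([0.3631, -0.2254, 0.0124], 0.61), ([0.3922, -0.3561, 0.0135], 0.59)]
hanger_grip [([0.4645, -0.2936, 0.1453], 0.89), ([0.5609, -0.3149, 0.0168], 0.83), ([0.3279, -0.2612, 0.0244], 0.77), ([0.4335, -0.3904, 0.0164], 0.59)]
storage_post [([0.4618, -0.2923, -0.0019], 0.56)]
[([0.3966, -0.358, 0.0198], 0.8), ([0.3509, -0.2414, 0.0264], 0.7), ([0.5311, -0.3524, 0.0171], 0.68), ([0.4566, -0.2976, 0.1589], 0.55)]
[[305.09305934 185.10850755]]
[[304.16415227 164.04812805]]
```

View pics/w4.png

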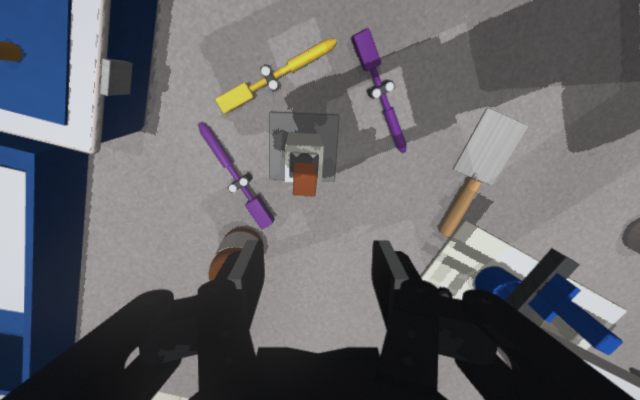

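The wrist view shows the orange grip at (305,180) on its post, square to the jaws, and the blue gate slid out at (560,290). Descending in stages.

Request:
jog_arm([
  [60,0.7,-0.3,-3,0],
  [60,0,0,-3,0],
  [60,0,0,-3,0],
  [60,0,0,-1,0],
  [60,0,0,0,0],
])

```text
t: 9.08
tcp_pos: [0.4645, -0.2765, 0.1954]
tool_rot: [-0.198, 0.979, 0.029, 0.027]
force: [0.0, 0.4, 0.2]
finger_gap: 0.596
```

Request:
jog_arm([
  [60,-0.3,-1.5,0,0],
  [60,0,0,0,0],
])

```text
t: 9.25
tcp_pos: [0.4618, -0.2893, 0.1959]
tool_rot: [-0.201, 0.979, 0.03, 0.027]
force: [0.7, -0.6, 1.1]
finger_gap: 0.598
```

Run:
```python
from h import *
T=pose();print(np.round(T[:3],4),np.arctan2(T[1,1],T[0,1])); p=wrist()
for n in ['hanger','hanger_grip']:
    print(n,[(np.round(d['centre'],4).tolist(),round(d['score'],2)) for d in models.pinpoint(p,n)[:4]])
```

```text
[[-0.918  -0.3945  0.0409  0.4618]
 [-0.3913  0.9177  0.069  -0.2893]
 [-0.0648  0.0473 -0.9968  0.1959]] 1.9768048025224672
hanger [([0.531, -0.3558, 0.0133], 0.94), ([0.3633, -0.2276, 0.013], 0.9), ([0.3932, -0.3524, 0.0139], 0.59)]
hanger_grip [([0.4318, -0.3912, 0.0187], 0.97), ([0.4648, -0.2931, 0.1466], 0.8), ([0.3264, -0.264, 0.0247], 0.71), ([0.5628, -0.3171, 0.0181], 0.68)]
```

Request:
jog_arm([
  [60,0,-0.4,-2.5,-0.04],
  [60,0,-0.2,-2.5,0],
  [60,0,-0.1,-1.2,0],
  [60,0,0,0,0],
])

```text
t: 9.73
tcp_pos: [0.4649, -0.2977, 0.1383]
tool_rot: [-0.18, 0.983, 0.024, 0.032]
force: [0.2, -1.0, -0.2]
finger_gap: 0.598
```

Request:
jog_arm([
  [60,-0.3,0.5,-0.6,0],
  [60,0,0,0,0],
])

```text
t: 9.9
tcp_pos: [0.4622, -0.2928, 0.1332]
tool_rot: [-0.18, 0.983, 0.023, 0.033]
force: [-0.3, 1.7, -0.3]
finger_gap: 0.598
```

Request:
jog_arm([
  [5,0,0,0,0],
  [5,0,0,0,0],
  [5,0,0,0,0],
  [5,0,0,0,0],
  [5,0,0,0,0],
], squeeze=40)

```text
t: 10.32
tcp_pos: [0.4633, -0.2932, 0.1366]
tool_rot: [-0.18, 0.983, 0.021, 0.034]
force: [0.2, -0.1, -1.2]
finger_gap: 0.225
```

Run:
```python
from h import *
T=pose();print(np.round(T[:3],4),np.arctan2(T[1,1],T[0,1]),manip.sense()['force'])
```

```text
[[-0.9326 -0.356   0.0597  0.4633]
 [-0.3531  0.934   0.0536 -0.2932]
 [-0.0749  0.0289 -0.9968  0.1366]] 1.9349541714844856 [ 0.19237421 -0.07660846 -1.18961293]
```

Gripped (gap ≈19 mm). Lifting slowly.

Request:
jog_arm([
  [5,0,0,1,0],
  [5,0,0,1,0],
  [5,0,0,1,0],
  [5,0,0,0,0],
])

```text
t: 10.65
tcp_pos: [0.4637, -0.2939, 0.1696]
tool_rot: [-0.18, 0.983, 0.02, 0.034]
force: [0.2, -0.3, -1.6]
finger_gap: 0.226
```

Request:
jog_arm([
  [5,0,0,1.2,0],
  [5,0,0,1.2,0],
  [5,0,0,1.2,0],
  [5,0,0,1.2,0],
  [5,0,0,1.2,0],
  [5,0,0,1.2,0],
  [5,0,0,1.2,0],
  [5,0,0,0,0],
])

```text
t: 11.32
tcp_pos: [0.4626, -0.2929, 0.2602]
tool_rot: [-0.18, 0.983, 0.02, 0.035]
force: [0.6, -0.3, -0.1]
finger_gap: 0.229
```

Run:
```python
from h import *
T=pose();print(np.round(T[:3],4),np.arctan2(T[1,1],T[0,1]),manip.sense()['force'])
for c in ['side','wrist']:
  p=wrist() if c=='wrist' else snapshot(c)
  if c=='side': save(p,'s5')
  for n in ['hanger','hanger_grip','hanger_tip']:
    print(c,n,[(np.round(d['centre'],4).tolist(),round(d['score'],2)) for d in models.pinpoint(p,n)[:5] if d['centre'][2]>.05])
```

```text
[[-0.9325 -0.3559  0.0608  0.4626]
 [-0.3531  0.9341  0.0517 -0.2929]
 [-0.0753  0.0268 -0.9968  0.2602]] 1.9348217891680684 [ 0.55743066 -0.31522042 -0.0518927 ]
side hanger [([0.4631, -0.2902, 0.2188], 0.83), ([0.4632, -0.2938, 0.2734], 0.42)]
side hanger_grip [([0.4661, -0.2934, 0.274], 0.91)]
side hanger_tip [([0.4595, -0.2873, 0.1373], 0.58)]
wrist hanger [([0.4592, -0.2923, 0.212], 0.85)]
wrist hanger_grip [([0.462, -0.2933, 0.2689], 0.75)]
wrist hanger_tip [([0.4545, -0.2882, 0.13], 0.81)]
```

Lifted: the tip is at z ≈0.133 and the carriage origin at about 0.218, TCP minus 42 mm. Moving to 70 mm in front of the mouth and turning to the rail yaw.

Request:
jog_arm([
  [5,1.2,3.2,0,-0.1],
  [5,1.2,3.2,0,-0.1],
  [5,1.2,3.2,0,-0.1],
  [5,1.2,3.2,0,-0.1],
  [5,0.8,2.2,0,-0.07],
  [5,0.4,1.5,0,-0.03],
  [5,0,0,0,0],
])

```text
t: 12.3
tcp_pos: [0.5219, -0.1228, 0.2531]
tool_rot: [0.085, 0.996, 0.014, 0.035]
force: [-0.2, -0.3, -1.8]
finger_gap: 0.229
```

```bash
cat >> h.py <<'E'
def chk(names=('hanger','hanger_grip','hanger_tip','rail_mouth'),cams=('side','wrist'),zmin=.07):
    T=pose();print(np.round(T[:3],4).tolist(),'head',round(np.arctan2(T[1,1],T[0,1]),3),'F',np.round(manip.sense()['force'],1),'t',manip.sense()['t'])
    M=np.array([.5578,.1275]);u=np.array([.1346,.991]);v=np.array([.991,-.1346])
    print('TCP rail xy',np.round([(T[:2,3]-M)@v,(T[:2,3]-M)@u],4))
    for c in cams:
        p=wrist() if c=='wrist' else snapshot(c)
        for n in names:
            for d in models.pinpoint(p,n)[:4]:
                C=np.array(d['centre'])
                if C[2]>zmin or 'cup' in n: print(c,n,np.round(C,4).tolist(),round(d['score'],2),'rail xy',np.round([(C[:2]-M)@v,(C[:2]-M)@u],4))
    return p
E
python3 - <<'E'
from h import *
save(chk(),'w6')
E
```

```text
[[-0.9832, 0.168, 0.0719, 0.5219], [0.1701, 0.9852, 0.0228, -0.1228], [-0.067, 0.0346, -0.9972, 0.2531]] head 1.402 F [-0.2 -0.3 -1.8] t 12.3
TCP rail xy [-0.0019 -0.2528]
side hanger [0.5217, -0.1206, 0.2132] 0.61 rail xy [-0.0024 -0.2507]
side hanger_grip [0.5235, -0.1217, 0.2646] 0.51 rail xy [-0.0004 -0.2516]
side hanger_tip [0.5201, -0.1128, 0.1287] 0.63 rail xy [-0.005  -0.2432]
side rail_mouth [0.5341, -0.0427, 0.175] 0.6 rail xy [-0.0006 -0.1719]
side rail_mouth [0.5583, 0.1246, 0.1745] 0.5 rail xy [ 0.0009 -0.0028]
wrist hanger [0.5216, -0.127, 0.2093] 0.84 rail xy [-0.0016 -0.2571]
wrist hanger_grip [0.5268, -0.1285, 0.2648] 0.89 rail xy [ 0.0037 -0.2579]
wrist hanger_tip [0.5219, -0.1173, 0.1275] 0.72 rail xy [-0.0026 -0.2474]
wrist rail_mouth [0.5349, -0.0388, 0.1722] 0.61 rail xy [-0.0003 -0.1679]
```

Request:
jog_arm([
  [5,0.2,0,-1.6,0.033],
  [5,0,0,-1.6,0],
  [5,0,0,0,0],
])

```text
t: 13.05
tcp_pos: [0.5247, -0.1291, 0.2223]
tool_rot: [0.071, 0.997, 0.013, 0.037]
force: [-0.1, -0.2, -0.4]
finger_gap: 0.227
```

Run:
```python
from h import *
p=chk();save(p,'w7')
```

```text
[[-0.9872, 0.1398, 0.0765, 0.5247], [0.1417, 0.9897, 0.0205, -0.1291], [-0.0729, 0.031, -0.9969, 0.2223]] head 1.43 F [-0.1 -0.2 -0.4] t 13.05
TCP rail xy [ 0.0018 -0.2588]
side hanger [0.5253, -0.1263, 0.182] 0.64 rail xy [ 0.002  -0.2559]
side hanger_grip [0.5217, -0.1278, 0.2358] 0.71 rail xy [-0.0014 -0.2579]
side hanger_tip [0.5199, -0.1197, 0.0955] 0.59 rail xy [-0.0043 -0.2501]
side rail_mouth [0.5345, -0.0425, 0.1747] 0.67 rail xy [-0.0002 -0.1716]
wrist hanger [0.527, -0.1268, 0.186] 0.73 rail xy [ 0.0037 -0.2562]
wrist hanger_grip [0.531, -0.1321, 0.2365] 0.9 rail xy [ 0.0084 -0.2609]
wrist hanger_tip [0.5246, -0.1242, 0.1001] 0.64 rail xy [ 0.001  -0.2539]
wrist rail_mouth [0.5245, -0.1277, 0.1814] 0.7 rail xy [ 0.0013 -0.2574]
wrist rail_mouth [0.537, -0.0424, 0.1727] 0.69 rail xy [ 0.0023 -0.1712]
```

View pics/w7.png

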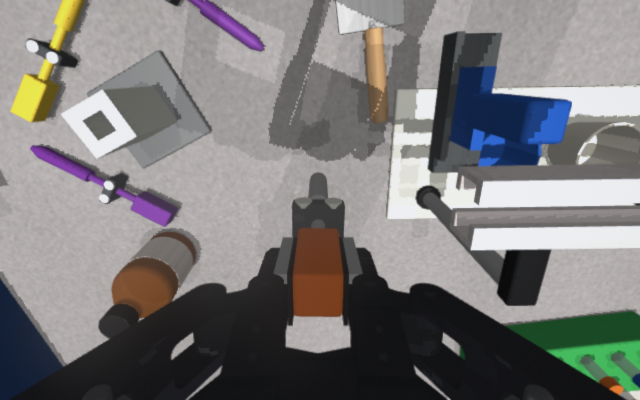

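The view shows the hanger upright in the jaws at (318,265), its carriage at (318,212) in line with the rail mouth at (465,210). The gate is clear to the near side at (480,110). Feeding in slowly.

Request:
jog_arm([
  [5,0.0,1.6,-0.1,0],
  [5,0.05,1.6,-0.1,0],
  [5,0.1,0.8,0,0],
  [5,0,0,0,0],
])

```text
t: 13.88
tcp_pos: [0.5287, -0.0893, 0.224]
tool_rot: [0.071, 0.997, 0.011, 0.041]
force: [-0.3, 0.1, -1.7]
finger_gap: 0.234
```

Run:
```python
from h import *
p=chk();save(p,'w8')
cv2.imwrite('pics/w8c.png',cv2.resize(p['image'][150:330,240:480,::-1],None,fx=3,fy=3))
```

```text
[[-0.9865, 0.1406, 0.084, 0.5287], [0.1425, 0.9897, 0.0163, -0.0893], [-0.0808, 0.028, -0.9963, 0.224]] head 1.43 F [-0.3  0.1 -1.7] t 13.8833
TCP rail xy [ 0.0003 -0.2188]
side hanger [0.5293, -0.085, 0.182] 0.51 rail xy [ 0.0004 -0.2144]
side hanger_grip [0.5274, -0.0877, 0.2361] 0.53 rail xy [-0.0012 -0.2174]
side rail_mouth [0.5328, -0.0417, 0.1756] 0.89 rail xy [-0.002 -0.171]
wrist hanger [0.5276, -0.0899, 0.1785] 0.67 rail xy [-0.0007 -0.2195]
wrist hanger_grip [0.5317, -0.0911, 0.2336] 0.94 rail xy [ 0.0036 -0.2201]
wrist hanger_tip [0.5264, -0.0871, 0.0998] 0.78 rail xy [-0.0022 -0.2169]
wrist rail_mouth [0.5356, -0.0388, 0.1746] 0.61 rail xy [ 0.0004 -0.1678]
```

View pics/w8c.png

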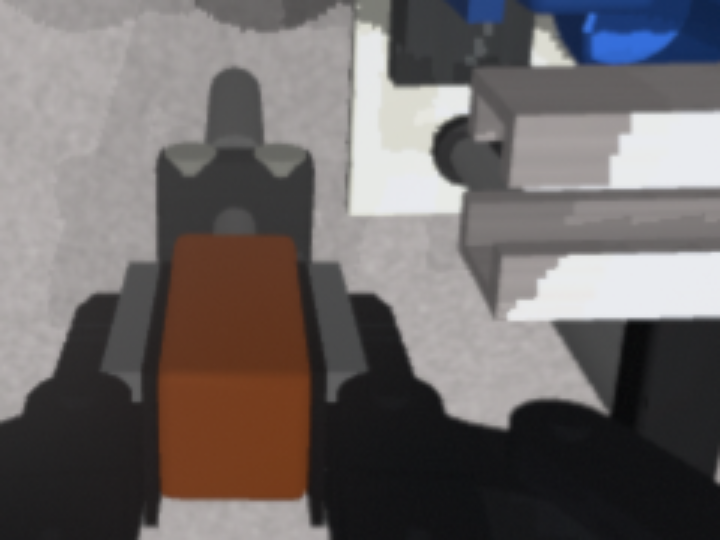

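The crop shows the grip at (235,370) and the carriage at (235,190), level with the rail's opening at (490,200). Lowering 3 mm and going in.

Request:
jog_arm([
  [5,0,0,-0.35,0],
  [5,0,0,0,0],
])

```text
t: 14.55
tcp_pos: [0.5288, -0.0915, 0.2201]
tool_rot: [0.072, 0.996, 0.011, 0.042]
force: [0.3, -0.1, -1.1]
finger_gap: 0.232
```

Request:
jog_arm([
  [5,0.13,1,0,0],
  [5,0.13,1,0,0],
  [5,0.13,1,0,0],
  [5,0,0,0,0],
])

```text
t: 14.88
tcp_pos: [0.5328, -0.0588, 0.2196]
tool_rot: [0.073, 0.996, 0.011, 0.041]
force: [-0.5, 0.5, -1.7]
finger_gap: 0.23
```

Run:
```python
from h import *
p=chk(cams=['wrist'])
```

```text
[[-0.9858, 0.1454, 0.0837, 0.5328], [0.1473, 0.989, 0.0164, -0.0588], [-0.0804, 0.0285, -0.9964, 0.2196]] head 1.425 F [-0.5  0.5 -1.7] t 14.8833
TCP rail xy [ 0.0003 -0.188 ]
wrist hanger [0.5303, -0.0592, 0.1755] 0.65 rail xy [-0.0021 -0.1887]
wrist hanger_grip [0.5323, -0.0607, 0.2318] 0.86 rail xy [ 1.000e-04 -1.899e-01]
wrist hanger_tip [0.5306, -0.0565, 0.0926] 0.93 rail xy [-0.0022 -0.186 ]
wrist rail_mouth [0.5355, -0.0588, 0.2284] 0.7 rail xy [ 0.003  -0.1876]
wrist rail_mouth [0.5349, -0.0418, 0.1732] 0.57 rail xy [ 1.000e-04 -1.709e-01]
```

Request:
jog_arm([
  [5,0.15,0.7,0.1,0],
  [5,0.15,0.7,0,0],
  [5,0,0,0,0],
])

```text
t: 15.38
tcp_pos: [0.5362, -0.0472, 0.2209]
tool_rot: [0.075, 0.996, 0.01, 0.041]
force: [-0.0, 0.5, -1.6]
finger_gap: 0.228
```

Request:
jog_arm([
  [5,0.13,0.8,0,0.01],
  [5,0.13,0.8,0,0],
  [5,0.13,0.8,0,0],
  [5,0,0,0,0],
])

```text
t: 15.72
tcp_pos: [0.5394, -0.0208, 0.2206]
tool_rot: [0.07, 0.997, 0.01, 0.04]
force: [-0.0, 0.3, -1.5]
finger_gap: 0.228
```

Run:
```python
from h import *
p=chk(cams=['wrist'])
```

```text
[[-0.987, 0.1383, 0.0815, 0.5394], [0.1399, 0.99, 0.0152, -0.0208], [-0.0786, 0.0264, -0.9966, 0.2206]] head 1.432 F [-0.   0.3 -1.5] t 15.7167
TCP rail xy [ 0.0017 -0.1494]
wrist hanger [0.538, -0.0182, 0.1758] 0.77 rail xy [-0.     -0.1471]
wrist hanger_grip [0.5442, -0.0238, 0.2328] 0.89 rail xy [ 0.0069 -0.1518]
wrist rail_mouth [0.5359, -0.0396, 0.1705] 0.88 rail xy [ 0.0008 -0.1685]
```

Inside with no contact force. Sliding toward the blue cup (rail y ≈ -0.0686).

Request:
jog_arm([
  [5,0.05,1.2,0,0],
  [5,0.1,1.2,0,0],
  [5,0.16,1.2,0,0],
  [5,0.16,1.2,0,0],
  [5,0.16,1.2,0,0],
  [5,0.16,1,0,0],
  [5,0,0,0,0],
])

```text
t: 16.55
tcp_pos: [0.5489, 0.0514, 0.2212]
tool_rot: [0.074, 0.996, 0.01, 0.042]
force: [-0.5, 0.1, -1.2]
finger_gap: 0.227
```

Run:
```python
from h import *
p=chk(['hanger','hanger_grip','hanger_tip','blue_cup','rail_mid','rail_mouth'],['side','top','wrist']);save(p,'w9')
```

```text
[[-0.9856, 0.1461, 0.0855, 0.5489], [0.1479, 0.9889, 0.0146, 0.0514], [-0.0824, 0.027, -0.9962, 0.2212]] head 1.424 F [-0.5  0.1 -1.2] t 16.55
TCP rail xy [ 0.0014 -0.0766]
side hanger [0.5674, 0.2508, 0.1711] 0.6 rail xy [-0.0071  0.1235]
side hanger [0.5523, 0.0542, 0.1783] 0.56 rail xy [ 0.0044 -0.0734]
side hanger_grip [0.5471, 0.0506, 0.2365] 0.38 rail xy [-0.0003 -0.0776]
side blue_cup [0.5448, 0.0577, 0.0069] 0.7 rail xy [-0.0035 -0.0709]
side rail_mid [0.5581, 0.1274, 0.1699] 0.55 rail xy [ 0.0003 -0.0001]
side rail_mouth [0.5308, -0.042, 0.1734] 0.91 rail xy [-0.0039 -0.1716]
top hanger_grip [0.5738, 0.2513, 0.1766] 0.38 rail xy [-0.0008  0.1248]
top blue_cup [0.554, 0.1272, 0.1744] 0.74 rail xy [-0.0037 -0.0008]
top blue_cup [0.5481, 0.0563, 0.004] 0.6 rail xy [-0.     -0.0719]
top rail_mid [0.4722, -0.0434, 0.2276] 0.63 rail xy [-0.0618 -0.1809]
top rail_mid [0.5558, 0.127, 0.1719] 0.55 rail xy [-0.0019 -0.0008]
top rail_mouth [0.5338, -0.0394, 0.176] 0.61 rail xy [-0.0013 -0.1686]
wrist hanger [0.5459, 0.0499, 0.1783] 0.96 rail xy [-0.0013 -0.0785]
wrist hanger_grip [0.5514, 0.0499, 0.2333] 0.72 rail xy [ 0.0041 -0.0778]
wrist blue_cup [0.5488, 0.0591, 0.0075] 0.98 rail xy [ 0.0003 -0.069 ]
wrist rail_mid [0.5577, 0.1299, 0.1709] 0.75 rail xy [-0.0004  0.0024]
wrist rail_mouth [0.539, -0.0422, 0.1745] 0.79 rail xy [ 0.0042 -0.1707]
```

Request:
jog_arm([
  [5,0,0.7,0,0.01],
  [5,0,0,-0.3,0],
  [5,0,0,0,0],
])

```text
t: 17.85
tcp_pos: [0.549, 0.0572, 0.218]
tool_rot: [0.069, 0.997, 0.01, 0.042]
force: [-0.3, -0.4, -0.7]
finger_gap: 0.23
```

Run:
```python
from h import *
p=chk(['hanger','hanger_grip','blue_cup','rail_mid'],['wrist'])
```

```text
[[-0.9869, 0.1369, 0.0857, 0.549], [0.1387, 0.9902, 0.0148, 0.0572], [-0.0828, 0.0264, -0.9962, 0.218]] head 1.433 F [-0.3 -0.4 -0.7] t 17.85
TCP rail xy [ 0.0008 -0.0709]
wrist hanger [0.5486, 0.0597, 0.1736] 0.89 rail xy [ 0.     -0.0684]
wrist hanger_grip [0.5493, 0.0564, 0.2286] 0.57 rail xy [ 0.0011 -0.0716]
wrist blue_cup [0.5439, 0.0607, 0.006] 0.66 rail xy [-0.0048 -0.0681]
wrist blue_cup [0.475, -0.0413, 0.2251] 0.19 rail xy [-0.0593 -0.1784]
wrist rail_mid [0.5574, 0.1273, 0.1722] 0.62 rail xy [-0.0004 -0.0003]
```

Request:
jog_arm([
  [5,0,0.1,-0.15,0],
  [35,0,0,0,0],
  [45,0,0,0,0],
  [55,0,0,0,0],
  [55,0,0,0,0],
  [55,0,0,0,0],
])

```text
t: 18.6
tcp_pos: [0.5507, 0.0575, 0.2181]
tool_rot: [0.07, 0.997, 0.01, 0.044]
force: [-0.4, -0.0, -0.7]
finger_gap: 0.552
```

Request:
jog_arm([
  [55,0,0,1.5,0],
  [55,0,0,3,0],
  [55,0,0,3.5,0],
  [55,0,0,3,0],
  [55,0,0,0,0],
])

```text
t: 19.02
tcp_pos: [0.5481, 0.0575, 0.3302]
tool_rot: [0.07, 0.997, 0.01, 0.041]
force: [0.9, -0.2, 1.6]
finger_gap: 0.554
```

Run:
```python
from h import *
p=chk(['hanger','hanger_grip','hanger_tip','blue_cup','gate_tab'],['side','top','wrist']);save(p,'w10')
```

```text
[[-0.9869, 0.1386, 0.0827, 0.5481], [0.1403, 0.99, 0.015, 0.0575], [-0.0798, 0.0264, -0.9965, 0.3302]] head 1.432 F [ 0.9 -0.2  1.6] t 19.0167
TCP rail xy [-0.0002 -0.0706]
side hanger [0.5534, 0.0611, 0.1741] 0.42 rail xy [ 0.0046 -0.0664]
side blue_cup [0.5478, 0.061, 0.0098] 0.93 rail xy [-0.001  -0.0672]
side gate_tab [0.4742, -0.0378, 0.2287] 0.55 rail xy [-0.0606 -0.1751]
top hanger_grip [0.5316, -0.0371, 0.1741] 0.61 rail xy [-0.0038 -0.1666]
top blue_cup [0.5494, 0.0592, 0.0057] 0.58 rail xy [ 0.0009 -0.0688]
top gate_tab [0.4747, -0.0394, 0.2246] 0.4 rail xy [-0.0599 -0.1766]
wrist hanger [0.5487, 0.0576, 0.1712] 0.75 rail xy [ 0.0004 -0.0705]
wrist hanger_grip [0.5532, 0.0563, 0.2268] 0.71 rail xy [ 0.005  -0.0712]
wrist blue_cup [0.5488, 0.0596, 0.0055] 0.69 rail xy [ 0.0002 -0.0685]
wrist gate_tab [0.4732, -0.0416, 0.2261] 0.63 rail xy [-0.0611 -0.179 ]
```

View pics/w10.png

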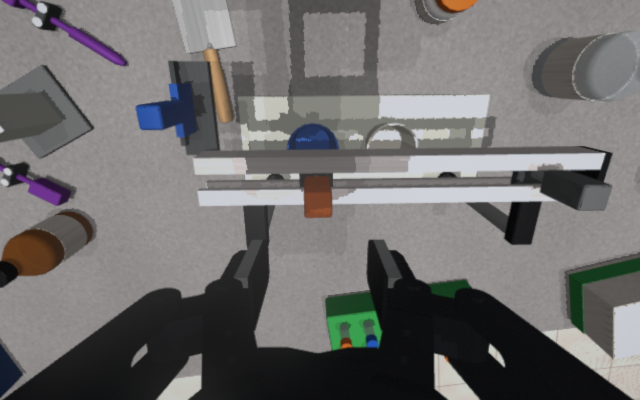

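The hanger hangs upright in the slot at (318,195), with the blue cup directly below at (312,140). Gate tab at (155,112). Going back for the gate.

Request:
jog_arm([
  [60,-2.5,-3.2,0,0],
  [60,-2.5,-3.2,0,0],
  [60,-2.3,-3.2,0,0],
  [60,0,0,-2,0],
  [60,0,0,-2,0],
  [60,0,0,0,0],
])

```text
t: 20.42
tcp_pos: [0.4709, -0.042, 0.2849]
tool_rot: [0.069, 0.997, 0.009, 0.039]
force: [-0.3, 0.3, 0.9]
finger_gap: 0.599
```

Run:
```python
from h import *
p=chk(['gate_tab'],['wrist'])
```

```text
[[-0.9875, 0.1365, 0.0786, 0.4709], [0.138, 0.9903, 0.0134, -0.042], [-0.076, 0.0241, -0.9968, 0.2849]] head 1.434 F [-0.3  0.3  0.9] t 20.4167
TCP rail xy [-0.0633 -0.1797]
wrist gate_tab [0.4771, -0.0404, 0.2257] 0.81 rail xy [-0.0574 -0.1773]
```

Request:
jog_arm([
  [60,0.5,0.1,-2.5,0],
  [60,0,0,-2.5,0],
  [60,0,0,-1.5,0],
  [60,0,0,0,0],
])

```text
t: 20.85
tcp_pos: [0.4854, -0.0409, 0.2272]
tool_rot: [0.066, 0.997, 0.007, 0.05]
force: [-0.3, -0.2, -0.6]
finger_gap: 0.6
```

Request:
jog_arm([
  [0,0,0,0,0],
  [0,0,0,0,0],
  [0,0,0,0,0],
  [0,0,0,0,0],
  [0,0,0,0,0],
], squeeze=25)

```text
t: 21.27
tcp_pos: [0.4882, -0.0411, 0.2303]
tool_rot: [0.064, 0.997, 0.005, 0.052]
force: [0.6, -0.4, -8.8]
finger_gap: 0.174
```

The pinch is off-centre and high, so I'm regripping.

Request:
jog_arm([
  [60,0,0,0,0],
  [60,0,0,0,0],
  [60,0,0,0,0],
  [60,-1.2,0,-1.2,0],
  [60,0,0,-0.2,0],
  [60,0,0,0,0],
])

```text
t: 21.77
tcp_pos: [0.4799, -0.0413, 0.2206]
tool_rot: [0.065, 0.996, 0.005, 0.057]
force: [-0.1, 0.5, 0.0]
finger_gap: 0.599
```

Request:
jog_arm([
  [60,-0.3,0,-0.5,0],
  [0,0,0,0,0],
  [0,0,0,0,0],
  [0,0,0,0,0],
  [0,0,0,0,0],
  [0,0,0,0,0],
])

```text
t: 22.27
tcp_pos: [0.4788, -0.0399, 0.217]
tool_rot: [0.065, 0.996, 0.007, 0.059]
force: [-0.8, 0.5, -2.0]
finger_gap: 0.181
```

Request:
jog_arm([
  [0,1,-0.14,0,0],
  [0,1.4,-0.19,0,0],
  [0,1.4,-0.19,0,0],
  [0,1,-0.14,0,0],
  [0,0,0,0,0],
])

```text
t: 22.68
tcp_pos: [0.5284, -0.0467, 0.217]
tool_rot: [0.064, 0.996, 0.006, 0.057]
force: [1.0, 2.1, 1.2]
finger_gap: 0.183
```

Request:
jog_arm([
  [0,0.5,-0.07,0,0],
  [0,0.4,-0.05,0,0],
  [0,0,0,0,0],
])

```text
t: 22.93
tcp_pos: [0.5362, -0.0477, 0.217]
tool_rot: [0.063, 0.997, 0.006, 0.054]
force: [-1.0, 2.5, 1.2]
finger_gap: 0.181
```

Request:
jog_arm([
  [0,0.4,-0.05,0,0],
  [0,0,0,0,0],
])

```text
t: 23.1
tcp_pos: [0.5359, -0.0477, 0.2169]
tool_rot: [0.062, 0.997, 0.006, 0.049]
force: [1.2, 1.1, -3.6]
finger_gap: 0.181
```

The gate is on its shut stop (57.9 mm of travel, then no more motion). Releasing and retreating.

Request:
jog_arm([
  [50,0,0,0,0],
  [50,0,0,0,0],
  [50,0,0,0,0],
  [50,0,0,2,0],
  [50,0,0,3.5,0],
  [50,-2,-1,3,0],
  [50,-3,-2,2,0],
  [50,0,0,0,0],
])

```text
t: 23.77
tcp_pos: [0.4871, -0.0792, 0.3238]
tool_rot: [0.063, 0.997, 0.006, 0.05]
force: [0.9, -0.0, 1.1]
finger_gap: 0.498
```

Run:
```python
from h import *
p=chk(['hanger','hanger_grip','blue_cup','white_cup','hung_neighbour','gate_tab'],['side','top','wrist']);save(p,'w11')
```

```text
[[-0.9871, 0.1246, 0.1007, 0.4871], [0.1259, 0.992, 0.0064, -0.0792], [-0.0991, 0.019, -0.9949, 0.3238]] head 1.446 F [ 0.9 -0.   1.1] t 23.7667
TCP rail xy [-0.0422 -0.2144]
side hanger [0.5516, 0.0612, 0.1731] 0.54 rail xy [ 0.0028 -0.0665]
side hanger_grip [0.5498, 0.0598, 0.2304] 0.53 rail xy [ 0.0012 -0.0682]
side blue_cup [0.545, 0.0593, 0.0081] 0.93 rail xy [-0.0035 -0.0693]
side white_cup [0.5616, 0.1556, 0.0061] 0.53 rail xy [-0.      0.0284]
side hung_neighbour [0.5693, 0.2521, 0.1717] 0.5 rail xy [-0.0054  0.125 ]
side gate_tab [0.5292, -0.0455, 0.2305] 0.67 rail xy [-0.0051 -0.1753]
top hanger [0.5485, 0.0627, 0.1746] 0.43 rail xy [-0.0005 -0.0655]
top hanger_grip [0.5467, 0.0626, 0.2276] 0.48 rail xy [-0.0023 -0.0658]
top blue_cup [0.5499, 0.0598, 0.0047] 0.56 rail xy [ 0.0013 -0.0682]
top white_cup [0.5614, 0.1559, 0.0073] 0.73 rail xy [-0.0003  0.0286]
top hung_neighbour [0.5725, 0.2537, 0.176] 0.41 rail xy [-0.0024  0.127 ]
wrist hanger [0.5443, 0.0579, 0.1724] 0.55 rail xy [-0.004  -0.0708]
wrist blue_cup [0.5471, 0.061, 0.0021] 0.76 rail xy [-0.0017 -0.0673]
wrist blue_cup [0.5511, 0.0579, 0.2266] 0.73 rail xy [ 0.0027 -0.0699]
wrist white_cup [0.5641, 0.1613, 0.0094] 0.63 rail xy [0.0017 0.0343]
wrist gate_tab [0.5309, -0.0484, 0.2259] 0.73 rail xy [-0.003  -0.1779]
wrist gate_tab [0.5498, 0.0565, 0.2246] 0.38 rail xy [ 0.0016 -0.0714]
```

View pics/w11.png

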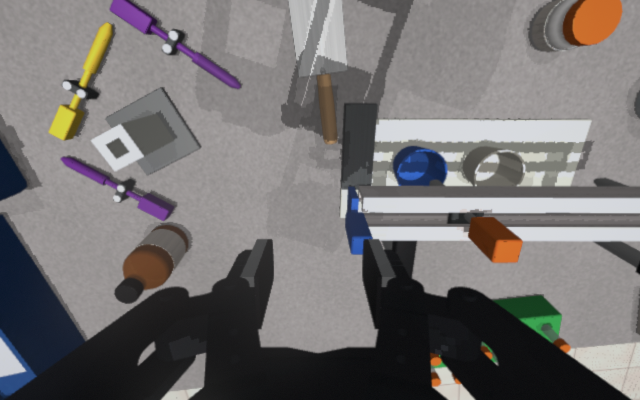

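The final view shows the blue gate plate across the rail mouth at (360,220) and the orange hanger in the slot at (490,235), above the blue cup. The cups and the neighbour are unchanged. The gripper is clear and open.

```bash
python3 -c "
from h import *
for c in ['side','wrist','side','wrist']:
    p=wrist() if c=='wrist' else snapshot(c)
    for d in models.pinpoint(p,'gate_tab')[:1]: print(c,np.round(d['centre'],4))
print(workorder.sign_off())"
```

```text
side [ 0.53   -0.0447  0.2305]
wrist [ 0.5306 -0.05    0.2291]
side [ 0.5308 -0.0433  0.2308]
wrist [ 0.5303 -0.0516  0.2285]
the job is handed in; nothing more can be done
None
```

The orange hanger now hangs released in the rail over the blue cup, and the gate is shut. I handed the job in at about 24 s of the 61 s allowed, and sign-off gave no verdict.

I opened the gate to its stop and lifted the hanger from its post. I then fed it in at the open end with no noticeable contact force, slid it over the cup and let go. Last, I pulled the gate shut.

- **Hanger over the cup:** it reads rail y about -66 to -71 mm and the blue cup about -67 to -69 mm, so they agree within a few millimetres. The carriage is at about z 173–175 mm, at ledge height.
- **Gate:** it travelled 57.9 mm and then stalled on its stop. The cameras put the tab 3–5 mm short of fully shut. They read much the same when the gate was about 2 mm open at the start, so I trusted the stop. This was the only check that disagreed.
- **Other things:** the cups and the hung neighbour read the same as before, within the networks' error. I did not re-measure the bottles, jar or spatula, but the arm touched none of them.
- **Mishaps:** the tool picked up a tilt of about 0.1 rad from pushing against the open stop. My first pinch on the tab for closing was off-centre, so I regripped. Neither had a visible effect.

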